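# Hang the slide carrier on the draining rail

### The job

Hang the slide carrier by its two wheels on the upper half of the sloped draining rail, bump end downhill and leaning with the slope, lowering it gently until you feel both wheels rest on the rail; only then let go, so that it rolls down by itself to the sprung catch. Once it rests there, push it slowly past the catch until it is fully home against the end stop, and let go. The slides are glass: do not drop, bang or force anything, and leave the other things on the desk where they are.

Things in the scene. Friction and masses are not known exactly. Their poses are not given: they have to be found in the camera images.
- carrier: aluminium roller hanger, 104 long (x), 0.2 to 0.3 kg, standing on the desk. Origin: underside centre; z up, x towards its bump end. Lowest, a rack of glass slides 104 x 40 x 36 high; above it two wheels and a black head. Resting on the rail it leans with the slope.
- carrier_gap (a point): carrier (0, 0, 66): middle of the gap where the rail goes, between the rack's top (z 36) and the wheel flanges' undersides (z 95). A strap closes it at the -y side (y -20 to -23; 30 wide, with a bar along the wheels); the +y side is open, so the rail enters sideways from there.
- carrier_seat (a point): carrier (0, 0, 100): midway between the undersides of the two wheel grooves; lies on the rail's top line when both wheels rest on it. White grooved wheels at x = 46 and -46, y = 0: axle z 107, groove radius 7, flange radius 12, 18 wide; they turn freely with a viscous drag.
- carrier_head (a point): carrier (0, 0, 150): in the black head, 26 (x) x 14 (y) x 38 high, z 125 to 163, standing on a bridge plate (x -44 to 44, y -23 to 11, top z 125). The place to grip, across the 14 mm, 13 mm below the head's top.
- carrier_bump (a point): carrier (34, 0, 125): centre of the bump, a round steel cross bar of radius 6 on the bridge plate at the +x end, which the catch holds. Hung up, the bump end goes downhill.
- stand: fixed draining stand. Origin: underside centre of its white base, 440 (x) x 90 x 12; z up, x horizontal, downhill. Over the axis y = 0 a round steel rail, diameter 10, from x -198 to 198, falls 7 degrees towards +x, on end posts (diameter 24) at x -200 and 200. Drip tray under it, rim 26 above the desk.
- rail_under (a point): point on the desk at stand (0, 0, 0), under the rail's middle. The rail is clamped at a height that is not measured: its top line here is 165 to 195 above the desk, and falls 0.123 mm per mm of stand x.
- catch_under (a point): point on the desk at stand (104, 0, 0): the sprung catch (a damped arm with a small roller above the rail's lower end) holds the carrier with carrier_seat above here. The carrier rolls there slowly, 0.02 to 0.1 m/s. The catch stays over 18 mm ahead of the head's middle and below carrier z 160.
- home_under (a point): point on the desk at stand (119, 0, 0): fully home, carrier_seat is above here, front wheel against the black end stop. Some 4 to 7 N along the slope (more if fast) takes the carrier past the catch; the crest is about 8 mm on, then the catch draws it home.
- stain_bottle: bystander: small amber bottle, diameter 40, 75 high, origin under its centre
- stain_jar: bystander: glass jar, diameter 56, 65 high, origin under its centre
- petri_dish: bystander: flat clear dish, diameter 88, 14 high, origin under its centre
- eyepiece: bystander: black eyepiece tube, diameter 30, 45 high, origin under its centre
- slide_box: bystander: grey box 85 x 55 x 30, origin under its centre
- brush: bystander: brush 160 long, lying along its x
- objective: bystander: small objective lens, diameter 25, 36 high, origin under its centre
Things that resemble listed ones, but are neither listed nor needed, are in the scene too. Leave any yellow look-alike of the carrier alone.

How it is judged (in metres and radians):
On the way, in this order (a step that is already met when the one before it is completed fails the run):
1. the carrier, still held by the fingers, rests with its wheels on the upper half of the rail (contact force between the fingers and carrier above 1 N and contact force between carrier and stand above 0.4 N and x of carrier_seat in the frame of stand below 0.02 m and y of carrier_seat in the frame of stand between -0.008 and 0.008 m and height (world z) of carrier_seat above 0.14 m), for 0.1 s.
2. let go, the carrier has rolled down by itself and rests at the catch (contact force between each of the arm, the fingers and carrier below 0.05 N and x of carrier_seat in the frame of stand between 0.098 and 0.11 m and linear speed of carrier below 0.01 m/s), for 0.2 s.
At the end, for the whole second after the job is handed in: The carrier hangs on the rail by its wheels, tilted under 0.25 rad, fully home: carrier_seat at stand x = 115 to 123 mm and within 8 mm of the rail's line sideways, at rest (under 10 mm/s) and released (x of carrier_seat in the frame of stand between 0.115 and 0.123 m and y of carrier_seat in the frame of stand between -0.008 and 0.008 m and height (world z) of carrier_seat above 0.14 m and angle between carrier's own z axis and vertical below 0.25 rad and linear speed of carrier below 0.01 m/s and contact force between the fingers and carrier below 0.05 N and contact force between carrier and stand above 0.5 N); the robot touches nothing.
It fails at once if the carrier is pressed, dropped or banged against the rail, the stop or any part of the stand with more than 30 N (contact force between carrier and stand above 30 N).
It fails at once if the robot presses on the stand with more than 10 N (contact force between any of the fingers, the arm and stand above 10 N).
It fails at once if a bystander is shifted by more than 15 mm (distance of any of stain_bottle, stain_jar, petri_dish, eyepiece, slide_box, brush, objective from where it was at the start of the episode above 0.015 m).
It also fails if it takes over 64 s, if anything falls off the work surface, if the arm or the gripper's body presses on something with over 40 N, if the wrist force passes 120 N, or if a joint passes its speed limit or range.

### The arm

A 6-joint arm with a two-finger parallel gripper is mounted at the origin on the work surface. World frame = base frame: x ahead of the robot, y to its left, z up, the work surface at z = 0. Lengths are in mm, angles in rad, forces in N, time in s.
With the tool pointing down it reaches from about 275 to 750 mm from the base axis. Payload 10.2 kg.
Tool frame: the origin (TCP) lies between the finger pads; the fingertips stand 17 mm ahead of it and the grasp point (between the pads) lies 2 mm behind it; z points along the fingers, y is the line along which they close (so a half turn about z gives the same grasp; the last joint's range is limited). The gripper opens to 85 mm and grips with 20 to 120 N. Pads are 22 mm wide; open, the fingers measure 114 mm over their backs; the gripper's body (76 mm by 85 mm) begins 54 mm behind the grasp point. The pads swing forward as they close: fully open they stand 13 mm farther back than shut.
Start: joints at [-1.462, 0.313, 1.498, -0, 1.331, -0.223], TCP at [171.004, -496.376, 248.294] pointing down, gripper open.
Joint ranges: [-2.94, 2.94], [-0.97, 2.17], [0.19, 2.56], [-1.23, 4.37], [0.02, 3.11], [-2.88, 2.88]. Speed limits (rad/s): [2.39, 2.39, 3.01, 3.14, 3.14, 3.14].

### API

Orientations are given as a unit quaternion [w, x, y, z].
In Python, from rig import * gives the robot as it stands.
- The arm moves only by the tool step_arm, never from a script. Its argument "commands" is text: rows parted by semicolons, each of 7 numbers parted by spaces: the opening, from 0 (shut) to 1 (fully open), then the shift along the tool's x, y, z in cm, then the turn, a rotation vector about the tool's x, y, z in rad. In form: hand x y z rx ry rz; .... A call has 1 to 20 rows; each row is the pose to reach, as a shift and turn from the pose commanded when the call began, along the tool's axes at that moment; what a row does not reach only later rows make up. A row lasts 1/12 s, in which the tool goes at most 41.7 mm and 7.16 degrees, less where a joint would pass 70% of its speed; a pose out of reach is approached as far as the arm can. A call with a gripper value outside its range is refused whole. The fingers move at their own pace and stop on an object; "newtons" is the grip in N (left out, the last holds). Time passes only in rows, so rows that repeat a pose let the fingers close. It gives the time, the measured TCP pose, the force, the opening and the grip force at its end, in the units of the state.
- sense(): the state, without advancing time (a new reading comes with each control period).
- capture(name): name is "side" or "top" or "wrist"; returns the picture (480x640x3 uint8, red, green, blue); there is no depth.
- camera_model(name): a dict with "mtx" (3x3 intrinsics, pixels), "eye" and "rotation" of the camera in the world. Camera axes: x right, y down, z forward; pixel columns grow to the right and rows downward; lengths in mm; the calibration is good to about 2 mm. A picture is of the moment at which its call begins: read the wrist's pose just before it. camera_model takes no time and is no camera call; for the wrist camera it gives the pose at the moment of the call.
- finish_job(): hands the job in; it is judged then, once.
Trained networks look in the newest picture that a camera, given by its name, has taken for a name from the list of things; names that differ only in an ending like _2 or _b are one class to them, and where a whole thing is asked for, a point or a joint stands for the part that bears it (a point fixed in the world has none). Each returns a list of dicts, best first, with "score" (0 to 1); they miss things now and then, are a little off and sometimes report something else, mostly with a low value. They report only what shows in the picture. A call takes as long as a camera call. They do not tell look-alikes from the thing itself.
- search_frame(camera, label): "rect" ([centre column, centre row, width, height] in pixels, round what is visible of it).
- trace(camera, label): "mask" (480x640 bool, what is visible of it) and "rect" ([centre column, centre row, width, height] in pixels, round what is visible of it).
- spot_point(camera, label): "xy" ([column, row] in pixels: a listed point, or the origin of a listed thing).
The state is a dict: "time_s": time; "joints": joint angles; "dq": joint speeds; "tau": joint torques, N m; "eef_pos": TCP position; "ee_rot": TCP orientation; "force": force on the tool from outside, world axes, zero at the start; "wrist_torque": the same for the moment, N m; "grip_width": opening from 0.0 (shut) to 1.0 (fully open); "grip_force": force on a finger pad.
Only numpy, scipy, OpenCV 4.12 (cv2) and the standard library are available. Lean on these libraries where they do the work, as an engineer would, in place of code of your own. Each camera call takes 0.05 s, during which the arm holds its last target. There are 200 camera calls.

## Working session

There is one attempt and no reset: what is moved stays moved. The work goes in short steps, Python scripts to look and compute and a tool call to move; the robot and the scene stay as the last step left them, time stands still between calls to the robot, and variables do not carry over. Pictures are saved under pics/ and viewed, at most 10 in all, crops included, and the job is handed in when it is done.

Besides the shell and the picture viewer there is one more tool, called as a command line: name --argument value ..., lists and objects as JSON in quotes. step_arm: Moves the arm, as the interface text tells. Its arguments: {"type":"object","properties":{"commands":{"type":"string"},"newtons":{"type":"number"}},"required":["commands"]}

```bash
mkdir -p pics
cat > h.py <<'E'
from rig import *
import numpy as np, cv2
from scipy.spatial.transform import Rotation as R
def save(n,img,s=1):
    cv2.imwrite('pics/'+n,cv2.resize(img[:,:,::-1].copy(),None,fx=s,fy=s,interpolation=cv2.INTER_CUBIC))
def ray(cam,px):
    m=camera_model(cam); d=np.linalg.inv(m['mtx'])@[px[0],px[1],1.]
    return np.array(m['eye'],float),np.array(m['rotation'],float)@d
def atz(cam,px,z):
    e,d=ray(cam,px); return e+d*(z-e[2])/d[2]
def tri(obs):
    A=np.zeros((3,3));b=np.zeros(3)
    for e,d in obs:
        d=d/np.linalg.norm(d);P=np.eye(3)-np.outer(d,d);A+=P;b+=P@e
    return np.linalg.solve(A,b)
def proj(cam,p):
    m=camera_model(cam); q=np.array(m['mtx'])@(np.array(m['rotation']).T@(np.array(p,float)-m['eye'])); return q[:2]/q[2]
E
python3 - <<'E'
from h import *
s=sense();print(s['time_s'],s['eef_pos'],s['ee_rot'],s['force'])
ims=[]
for c in('side','top'):
    im=capture(c);ims.append(im);m=camera_model(c);print(c,np.round(m['eye']),np.round(m['rotation'],2).tolist(),m['mtx'][0][0])
    for l in('carrier','carrier_head','carrier_seat','carrier_bump','rail_under','catch_under','home_under','stand'):
        f=search_frame if l in('carrier','stand') else spot_point
        for r in f(c,l)[:3]:
            p=r.get('xy',r.get('rect'));print(c,l,round(r['score'],2),np.round(p,1).tolist(),np.round(atz(c,p,0 if 'under' in l else {'carrier_head':150,'carrier_seat':100,'carrier_bump':125}.get(l,50))).tolist())
save('side.png',ims[0],1.25);save('top.png',ims[1],1.25)
print(sense()['time_s'])
E
```

```text
0.0 [ 170.9687965  -496.13142089  247.70193281] [-6.67810160e-04  9.86273352e-01  1.65119435e-01  3.50315755e-05] [-0.98215313 -0.55137205 -0.12815141]
side [369. 786. 753.] [0.07, -0.12, 0.89, -0.44] 441.35049637853825Traceback (most recent call last):
  File "<stdin>", line 9, in <module>
  File "h.py", line 10, in atz
    e,d=ray(cam,px); return e+d*(z-e[2])/d[2]
        ~~~^^^^^^^^
  File "h.py", line 8, in ray
    return np.array(m['eye'],float),np.array(m['rotation'],float)@d
                                    ~~~~~~~~~~~~~~~~~~~~~~~~~~~~~^~
ValueError: matmul: Input operand 1 has a mismatch in its core dimension 0, with gufunc signature (n?,k),(k,m?)->(n?,m?) (size 3 is different from 4)
```

```bash
sed -i 's/^def ray/def rot(m):\n    return R.from_quat(np.array(m["rotation"],float),scalar_first=True).as_matrix()\ndef ray/; s/np.array(m\[.rotation.\],float)@d/rot(m)@d/; s/np.array(m\[.rotation.\]).T/rot(m).T/' h.py
python3 - <<'E'
from h import *
ims=[]
for c in('side','top'):
    im=capture(c);ims.append(im);m=camera_model(c);print(c,np.round(m['eye']),m['mtx'][0][0])
    for l in('carrier','carrier_head','carrier_seat','carrier_bump','rail_under','catch_under','home_under','stand'):
        f=search_frame if l in('carrier','stand') else spot_point
        for r in f(c,l)[:3]:
            p=r.get('xy',r.get('rect'));print(c,l,round(r['score'],2),np.round(p,1).tolist(),np.round(atz(c,p,0 if 'under' in l else {'carrier_head':150,'carrier_seat':100,'carrier_bump':125}.get(l,50))).tolist())
save('side.png',ims[0],1.25);save('top.png',ims[1],1.25)
print(sense()['time_s'])
E
```

```text
side [369. 786. 753.] 441.35049637853825
side carrier 0.74 [387.7, 260.5, 42.8, 66.4] [447.0, -76.0, 50.0]
side carrier 0.69 [425.7, 314.0, 64.4, 75.7] [340.0, 84.0, 50.0]
side carrier_head 0.91 [390.2, 232.4] [446.0, -56.0, 150.0]
side carrier_head 0.89 [426.2, 284.4] [350.0, 102.0, 150.0]
side carrier_seat 0.77 [387.5, 250.8] [448.0, -50.0, 100.0]
side carrier_seat 0.63 [423.7, 301.2] [349.0, 99.0, 100.0]
side carrier_bump 0.87 [393.1, 230.7] [444.0, -100.0, 125.0]
side carrier_bump 0.83 [406.9, 289.1] [386.0, 98.0, 125.0]
side rail_under 0.55 [292.1, 303.2] [649.0, 81.0, 0.0]
side catch_under 0.92 [300.0, 275.2] [661.0, -20.0, 0.0]
side home_under 0.94 [298.6, 271.9] [669.0, -32.0, 0.0]
side stand 0.98 [286.2, 281.1, 74.0, 201.6] [667.0, 62.0, 50.0]
side stand 0.21 [385.1, 261.5, 38.8, 66.2] [453.0, -70.0, 50.0]
top [ 500.   -3. 1033.] 449.4685784542834
top carrier 0.77 [280.8, 365.1, 27.5, 58.2] [346.0, 99.0, 50.0]
top carrier 0.76 [354.8, 321.2, 54.9, 39.4] [441.0, -58.0, 50.0]
top carrier 0.74 [497.8, 220.0, 30.2, 43.4] [666.0, -372.0, 50.0]
top carrier_head 0.94 [269.4, 375.1] [343.0, 111.0, 150.0]
top carrier_head 0.83 [356.8, 323.4] [443.0, -56.0, 150.0]
top carrier_seat 0.8 [275.4, 367.4] [349.0, 105.0, 100.0]
top carrier_seat 0.55 [355.1, 319.9] [447.0, -56.0, 100.0]
top carrier_bump 0.85 [372.3, 324.8] [439.0, -89.0, 125.0]
top carrier_bump 0.56 [280.4, 350.9] [386.0, 93.0, 125.0]
top home_under 0.76 [350.6, 225.0] [659.0, -50.0, 0.0]
top stand 0.98 [292.1, 225.2, 234.1, 68.1] [649.0, 82.0, 50.0]
1.0
```

View pics/side.png

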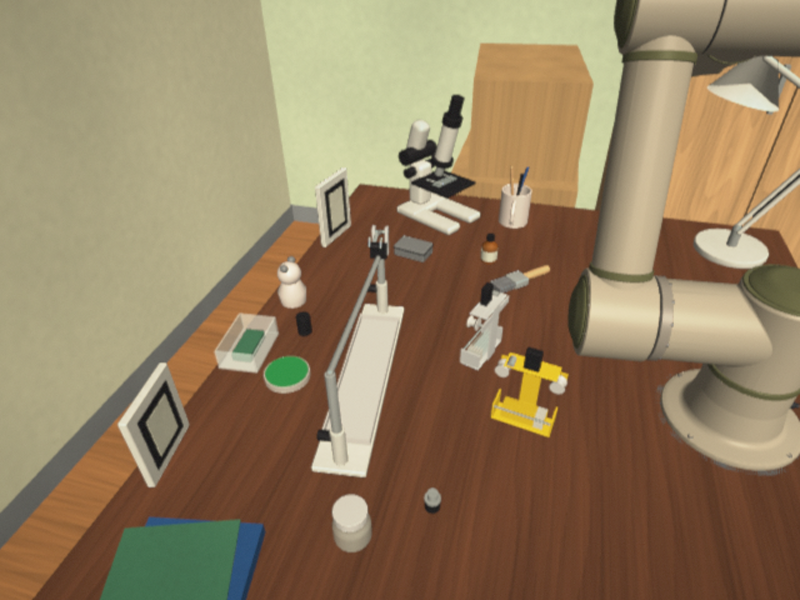

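View pics/top.png

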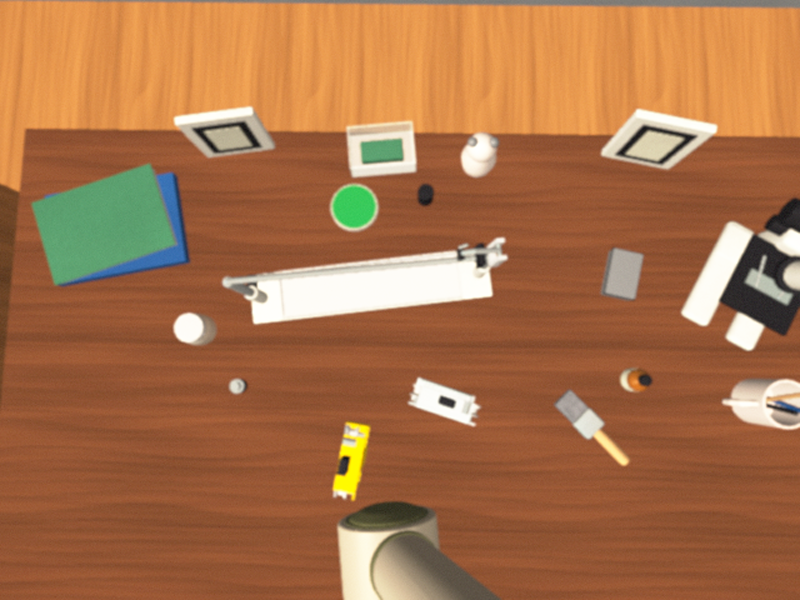

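Side view: silver carrier at about (484,325) (in the 1.25x picture), yellow look-alike at (530,390), rail running from the near tall post (335,400) to the catch at (380,245). Top view: silver carrier at (445,400), yellow at (350,460), stand from (232,285) to (490,255) with the catch at the right.

Candidates for the carrier: the silver-and-white one at top (445,400) and side (484,325), the yellow look-alike at top (350,460) and side (530,390), and the microscope reported at top (497,220 raw). I choose the silver one and check it in a crop.

Run:
```python
from h import *
t=cv2.imread('pics/top.png');s=cv2.imread('pics/side.png')
a=cv2.resize(t[370:430,400:490],(450,300),interpolation=cv2.INTER_CUBIC);b=cv2.resize(s[275:375,450:550],(300,300),interpolation=cv2.INTER_CUBIC)
cv2.imwrite('pics/crop.png',np.hstack([a,b]))
S=lambda p:ray('side',p);T=lambda p:ray('top',p)
for n,p,q in(('head',(390.2,232.4),(356.8,323.4)),('seat',(387.5,250.8),(355.1,319.9)),('bump',(393.1,230.7),(372.3,324.8))):print(n,np.round(tri([S(p),T(q)])))
m=camera_model('wrist');s=sense();Q=R.from_quat(s['ee_rot'],scalar_first=True).as_matrix()
print('cam in tool',np.round(Q.T@(np.array(m['eye'])-s['eef_pos']),1));print(np.round(Q.T@rot(m),2),m['mtx'][0][0])
# rail by eye: top px ends, side px ends (1.25x pictures)
tp=[(262,288),(455,263)];sp=[(331,375),(380,262)]
def pl(f,pp):
    (e,d1),(_,d2)=[f(np.array(p)/1.25) for p in pp];n=np.cross(d1,d2);return n/np.linalg.norm(n),e
n1,e1=pl(T,tp);n2,e2=pl(S,sp)
d=np.cross(n1,n2);d/=np.linalg.norm(d);
if d[1]>0:d=-d
p=np.linalg.lstsq(np.array([n1,n2,[0,1,0]]),np.array([n1@e1,n2@e2,80]),rcond=None)[0];print('rail p at y=80',p,'dir',d,np.degrees(np.arctan2(d[1],d[0])),d[2])
```

```text
head [445. -56. 150.]
seat [447. -56.  96.]
bump [441. -88. 134.]
cam in tool [  79.3    0.5 -125.8]
[[-0.   -0.95 -0.31]
 [ 1.   -0.    0.  ]
 [-0.   -0.31  0.95]] 364.61803813373984
rail p at y=80 [633.57722009  80.         209.11544354] dir [ 0.18943444 -0.93015528 -0.31452464] -78.48863157413707 -0.31452464196217644
```

View pics/crop.png

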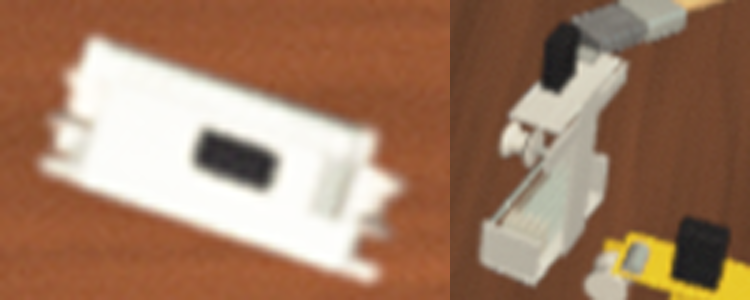

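The crop confirms it: silver rack, black head at the middle, steel bump at the right end in the top view (toward -y). So the carrier's x axis points to about -108° and its open +y side faces away from the robot, toward the rail. Moving above it.

step_arm --commands "1 40.2 -32.7 -2.2 0 0 -0.925;1 40.2 -32.7 -2.2 0 0 -0.925;1 40.2 -32.7 -2.2 0 0 -0.925;1 40.2 -32.7 -2.2 0 0 -0.925;1 40.2 -32.7 -2.2 0 0 -0.925;1 40.2 -32.7 -2.2 0 0 -0.925;1 40.2 -32.7 -2.2 0 0 -0.925;1 40.2 -32.7 -2.2 0 0 -0.925;1 40.2 -32.7 -2.2 0 0 -0.925;1 40.2 -32.7 -2.2 0 0 -0.925;1 40.2 -32.7 -2.2 0 0 -0.925;1 40.2 -32.7 -2.2 0 0 -0.925;1 40.2 -32.7 -2.2 0 0 -0.925;1 40.2 -32.7 -2.2 0 0 -0.925;1 40.2 -32.7 -2.2 0 0 -0.925;1 40.2 -32.7 -2.2 0 0 -0.925"

```text
time_s: 2.33
eef_pos: [444.3, -56.7, 270.2]
ee_rot: [-0.0, 0.809, 0.588, -0.0]
force: [-0.3, 0.1, 0.8]
grip_width: 0.995
grip_force: 0.0
```

Run:
```python
from h import *
s=sense();print(s['time_s'],s['eef_pos'],s['dq'].max() if hasattr(s['dq'],'max') else s['dq'])
Q=R.from_quat(s['ee_rot'],scalar_first=True).as_matrix();print(np.degrees(np.arctan2(Q[1,0],Q[0,0])))
im=capture('wrist');save('w1.png',im,1.25)
for l,z in(('carrier_head',150),('carrier_bump',125),('carrier_seat',100)):
    for r in spot_point('wrist',l)[:2]:print(l,round(r['score'],2),np.round(r['xy']),np.round(atz('wrist',r['xy'],z),1))
g=cv2.cvtColor(im,cv2.COLOR_RGB2GRAY)
# top of head: black blob
p=proj('wrist',(445,-56,163));print('proj head',p)
m=(g<45).astype(np.uint8);n,lab,st,ce=cv2.connectedComponentsWithStats(m)
for i in range(1,n):
    if st[i,4]>200:print(st[i],ce[i])
```

```text
2.3333 [444.29312092 -56.72501069 270.21432302] 0.0037163287073129106
71.99515926220685
carrier_head 0.92 [93. 46.] [349.5 100.9 150. ]
carrier_head 0.67 [327. 235.] [448.  -57.2 150. ]
carrier_bump 0.92 [162.  51.] [380.   92.2 125. ]
carrier_bump 0.57 [327. 268.] [437.1 -91.8 125. ]
carrier_seat 0.91 [132.  61.] [348.3  99.7 100. ]
carrier_seat 0.74 [326. 220.] [446.7 -60.  100. ]
proj head [322.78766982 240.27212725]
[  56   29   78   39 1964] [95.66547862 49.73574338]
[595 178  35  21 419] [615.83054893 187.08591885]
[319 212  20  47 890] [328.06516854 235.12696629]
[    0   308   640   172 41878] [321.91219734 426.77369979]
```

View pics/w1.png

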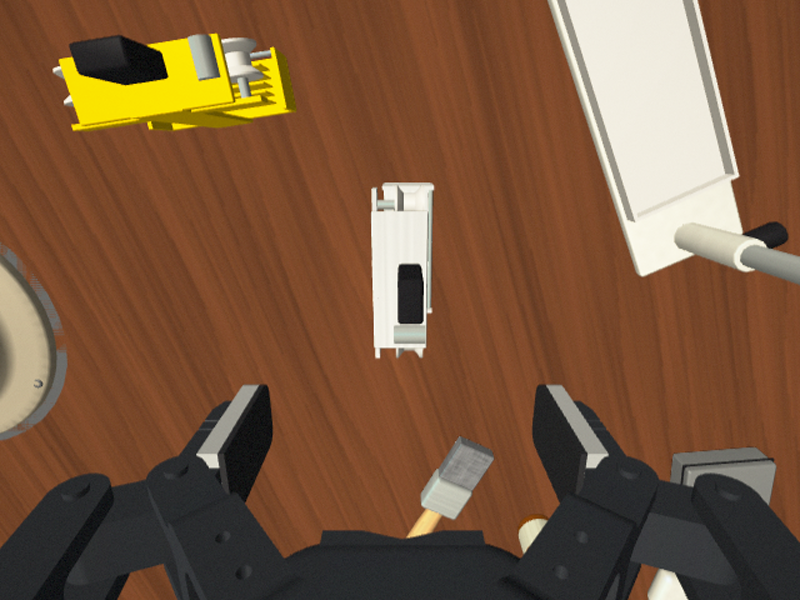

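The wrist picture shows the carrier aligned with the tool, with its head at raw (328,235), about 3.5 mm to tool +y, and its bump at the lower end. Descending and gripping.

step_arm --commands "1 0.05 0.35 3 0 0 0;0.7 0.05 0.35 6 0 0 0;0.6 0.05 0.35 9 0 0 0;0.6 0.05 0.35 11 0 0 0;0.6 0.05 0.35 12.2 0 0 0;0.6 0.05 0.35 12.2 0 0 0;0 0.05 0.35 12.2 0 0 0;0 0.05 0.35 12.2 0 0 0;0 0.05 0.35 12.2 0 0 0;0 0.05 0.35 12.2 0 0 0;0 0.05 0.35 12.2 0 0 0;0 0.05 0.35 12.2 0 0 0;0 0.05 0.35 12.2 0 0 0;0 0.05 0.35 12.2 0 0 0" --newtons 35

```text
time_s: 3.7
eef_pos: [448.7, -57.3, 149.5]
ee_rot: [0.001, 0.809, 0.588, 0.001]
force: [0.5, -1.6, 7.0]
grip_width: 0.157
grip_force: 35.5
```

step_arm --commands "0 0.05 0 -1 0 0 0;0 0.05 0 -3 0 0 0;0 0.05 0 -6 0 0 0;0 0.05 0 -9 0 0 0;0 0.05 0 -11.6 0 0 0;0 0.05 0 -11.6 0 0 0;0 0.05 0 -11.6 0 0 0"

```text
time_s: 4.28
eef_pos: [448.3, -56.4, 264.9]
ee_rot: [0.001, 0.809, 0.588, 0.001]
force: [0.1, 0.3, -2.7]
grip_width: 0.155
grip_force: 34.4
```

Run:
```python
from h import *
from scipy.optimize import least_squares
s=sense();print(s['time_s'],s['eef_pos'],s['force'],s['wrist_torque'])
t=capture('top');mk=trace('top','stand');sd=capture('side')
for c in('top','side'):
    for l in('rail_under','catch_under','home_under','carrier_head','carrier_seat'):
        for r in spot_point(c,l)[:2]:print(c,l,round(r['score'],2),np.round(r['xy'],1))
M=mk[0]['mask'];g=t.min(2)
w=(M&(g>150)).astype(np.uint8)
n,lab,st,ce=cv2.connectedComponentsWithStats(w);i=1+st[1:,4].argmax();w=(lab==i)
print(st[i])
# bottom edge (max row per col), middle columns
ys,xs=np.nonzero(w);cols=np.arange(xs.min()+8,xs.max()-8)
bot=np.array([(c,np.nonzero(w[:,c])[0].max()+.5) for c in cols if w[:,c].any()])
P=np.array([atz('top',b,10)[:2] for b in bot])
v=cv2.fitLine(P.astype(np.float32),cv2.DIST_HUBER,0,.01,.01).ravel();d=v[:2]*(-np.sign(v[1]));d=d/np.linalg.norm(d)
nrm=np.array([-d[1],d[0]]);off=nrm@v[2:]
print('dir deg',np.degrees(np.arctan2(d[1],d[0])),'axis offset',off+45)
A=np.array([atz('top',(x,y),12)[:2] for x,y in zip(xs,ys)]);u=A@d;q=A@nrm-off
sel=(q>5)&(q<25);print('extent along',np.percentile(u[sel],[0,.5,99.5,100]),'width',np.percentile(q,[1,50,99,100]))
np.save('st.npy',np.r_[d,off+45]);cv2.imwrite('pics/side2.png',sd[:,:,::-1]);cv2.imwrite('pics/top2.png',t[:,:,::-1])
```

```text
4.2833 [448.31909009 -56.38754084 264.8992926 ] [ 0.07341313  0.32210991 -2.71540434] [-0.00741311 -0.00563259 -0.00459116]
top rail_under 0.89 [297.2 228.5]
top catch_under 0.97 [341.1 223.1]
top home_under 0.36 [339.4 225.6]
top carrier_head 0.82 [269.6 373.7]
top carrier_head 0.55 [339.2 160.6]
top carrier_seat 0.77 [275.5 368.6]
side rail_under 0.72 [296.5 302.5]
side catch_under 0.59 [299.9 272.9]
side home_under 0.59 [300.9 272.6]
side home_under 0.44 [292.7 303.3]
side carrier_head 0.91 [427.6 286.3]
side carrier_seat 0.78 [421.2 302.4]
side carrier_seat 0.71 [390.6 212.5]
[ 178  191  226   67 7481]
dir deg -82.68084 axis offset 652.9788Traceback (most recent call last):
  File "<stdin>", line 19, in <module>
  File "h.py", line 12, in atz
    e,d=ray(cam,px); return e+d*(z-e[2])/d[2]
        ~~~^^^^^^^^
  File "h.py", line 9, in ray
    m=camera_model(cam); d=np.linalg.inv(m['mtx'])@[px[0],px[1],1.]
ValueError: time passes only in moves, steps and waits
```

```bash
sed -i 's/^def rot/from functools import lru_cache\n_cm=camera_model\n_st=lru_cache(None)(_cm)\ndef camera_model(n): return _cm(n) if n=="wrist" else _st(n)\ndef rot/' h.py
python3 - <<'E'
from h import *
t=cv2.imread('pics/top2.png');sd=cv2.imread('pics/side2.png')
w=(t.min(2)>150);n,lab,st,ce=cv2.connectedComponentsWithStats(w.astype(np.uint8));i=lab[240,297];
print(i,st[i] if i else None);w=lab==i
bot=np.array([(c,np.nonzero(w[200:275,c])[0].max()+200.5) for c in range(208,388)])
P=np.array([atz('top',b,8)[:2] for b in bot])
v=cv2.fitLine(P.astype(np.float32),cv2.DIST_HUBER,0,.01,.01).ravel();d=v[:2]*(-np.sign(v[1]));nrm=np.array([-d[1],d[0]]);off=nrm@v[2:]+45
print('deg',np.degrees(np.arctan2(d[1],d[0])),'off',off,'resid',np.abs((P-v[2:])@nrm).max())
ys,xs=np.nonzero(w);A=np.array([atz('top',(x,y),12)[:2] for x,y in zip(xs,ys)]);u=A@d;q=A@nrm-off+45
for lo,hi in((6,14),(14,22),(22,30)):
    k=(q>lo)&(q<hi);print('along',u[k].min(),u[k].max())
k=(q>6)&(q<25);c=(u[k].min()+u[k].max())/2
O=c*d+off*nrm;print('O',O)
for l,x,p in(('rail',0,(297.2,228.5)),('catch',104,(341.1,223.1))):print(l,'net top',atz('top',p,0)[:2],'pred',O+d*x)
for x,p in((0,(296.5,302.5)),(104,(299.9,272.9))):print('net side',atz('side',p,0)[:2])
# side view with overlay for rail height hypotheses
im=sd.copy()
for h,col in((165,(0,0,255)),(180,(0,255,0)),(195,(255,0,0))):
    for x in range(-190,191,20):
        p=proj('side',[*(O+d*x),h-.123*x-5]);cv2.circle(im,tuple(np.round(p*16).astype(int)),10,col,-1,shift=4)
for sx,sy in((220,45),(220,-45),(-220,45),(-220,-45)):
    p=proj('side',[*(O+d*sx+nrm*sy),12]);cv2.circle(im,tuple(np.round(p).astype(int)),2,(255,0,255),-1)
a=cv2.resize(im[180:400,230:430],None,fx=2.7,fy=2.7,interpolation=cv2.INTER_CUBIC)
cv2.imwrite('pics/ov.png',a);np.save('st.npy',np.r_[O,d])
E
```

```text
[ WARN:0@0.015] global loadsave.cpp:275 findDecoder imread_('pics/top2.png'): can't open/read file: check file path/integrity
[ WARN:0@0.015] global loadsave.cpp:275 findDecoder imread_('pics/side2.png'): can't open/read file: check file path/integrity
Traceback (most recent call last):
AttributeError: 'NoneType' object has no attribute 'min'
```

```bash
cat > st.py <<'E'
from h import *
t=capture('top')[:,:,::-1];sd=capture('side')[:,:,::-1]
w=(t.min(2)>150);n,lab,st,ce=cv2.connectedComponentsWithStats(w.astype(np.uint8));i=lab[240,297];
print(i,st[i] if i else None);w=lab==i
bot=np.array([(c,np.nonzero(w[200:275,c])[0].max()+200.5) for c in range(208,388)])
P=np.array([atz('top',b,8)[:2] for b in bot])
v=cv2.fitLine(P.astype(np.float32),cv2.DIST_HUBER,0,.01,.01).ravel();d=v[:2]*(-np.sign(v[1]));nrm=np.array([-d[1],d[0]]);off=nrm@v[2:]+45
print('deg',np.degrees(np.arctan2(d[1],d[0])),'off',off,'resid',np.abs((P-v[2:])@nrm).max())
ys,xs=np.nonzero(w);A=np.array([atz('top',(x,y),12)[:2] for x,y in zip(xs,ys)]);u=A@d;q=A@nrm-off+45
for lo,hi in((6,14),(14,22),(22,30)):
    k=(q>lo)&(q<hi);print('along',u[k].min(),u[k].max())
k=(q>6)&(q<25);c=(u[k].min()+u[k].max())/2
O=c*d+off*nrm;print('O',O)
for l,x,p in(('rail',0,(297.2,228.5)),('catch',104,(341.1,223.1))):print(l,'net top',atz('top',p,0)[:2],'pred',O+d*x)
for x,p in((0,(296.5,302.5)),(104,(299.9,272.9))):print('net side',atz('side',p,0)[:2])
im=sd.copy()
for h,col in((165,(0,0,255)),(180,(0,255,0)),(195,(255,0,0))):
    for x in range(-190,191,20):
        p=proj('side',[*(O+d*x),h-.123*x-5]);cv2.circle(im,tuple(np.round(p*16).astype(int)),10,col,-1,shift=4)
for sx,sy in((220,45),(220,-45),(-220,45),(-220,-45)):
    p=proj('side',[*(O+d*sx+nrm*sy),12]);cv2.circle(im,tuple(np.round(p).astype(int)),2,(255,0,255),-1)
a=cv2.resize(im[180:400,230:430],None,fx=2.7,fy=2.7,interpolation=cv2.INTER_CUBIC)
cv2.imwrite('pics/ov.png',a);np.save('st.npy',np.r_[O,d])
E
python3 st.py
```

```text
25 [ 178  190  228   69 7719]
deg -82.563774 off 652.23 resid 1.3239969308730133
along -211.55398654977185 228.50874822794304
along -210.7550401244528 227.1453457118582
along -210.15484979552113 228.35931550980104
O [647.84160963  76.00715631]
rail net top [649.08919047  74.09861695] pred [647.84160963  76.00715631]
catch net top [663.04457287 -27.63386628] pred [661.30154959 -27.1181565 ]
net side [639.10834048  76.10882981]
net side [664.29007124 -28.74374719]
```

View pics/ov.png

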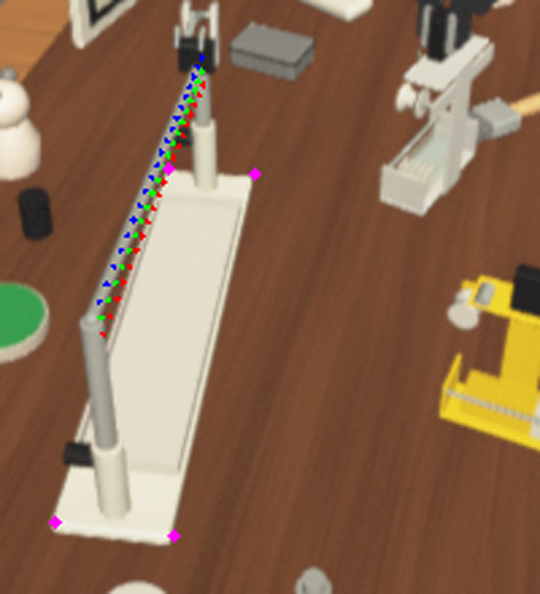

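Overlay: the base corners (magenta) match the picture; the rail lies between the green (180) and blue (195) dots, so its top is near 186 at mid-stand. Working out the approach with carrier_seat at stand x = -60.

```bash
cat > tgt.py <<'E'
from h import *
def target(sx,dy,dz,H=186,O=None,L=49.5):
    a=np.load('st.npy');O=a[:2] if O is None else O;d=np.r_[a[2:],0];n=np.array([-d[1],d[0],0]);t=np.radians(7);up=np.array([0,0,1.])
    xc=d*np.cos(t)-up*np.sin(t);zc=d*np.sin(t)+up*np.cos(t)
    p=np.r_[O,H-.123*sx]+d*sx+n*dy+up*dz+L*zc
    return p,np.c_[-xc,n,-zc]
def rel(sx,dy,dz,**k):
    s=sense();Q=R.from_quat(s['ee_rot'],scalar_first=True).as_matrix();p,T=target(sx,dy,dz,**k)
    return np.round(Q.T@(p-s['eef_pos'])/10,2),np.round(R.from_matrix(Q.T@T).as_rotvec(),3)
def stand(L=49.5):
    s=sense();Q=R.from_quat(s['ee_rot'],scalar_first=True).as_matrix();a=np.load('st.npy');d=np.r_[a[2:],0];n=np.array([-d[1],d[0],0])
    p=s['eef_pos']+Q[:,2]*L;q=p-np.r_[a[:2],0];return np.round([q@d,q@n,p[2]],1),np.round(s['force'],2),s['time_s']
E
python3 -c "
from tgt import *
print(rel(-60,-90,29));print(rel(-60,0,29));print(target(-60,0,29))"
```

```text
(array([19.77,  4.46, -0.72]), array([ 0.027,  0.12 , -0.443]))
(array([23.63, 12.58, -0.72]), array([ 0.027,  0.12 , -0.443]))
(array([640.85700503, 129.52073292, 271.51103451]), array([[-0.12845781,  0.99158955, -0.01577264],
       [ 0.98419839,  0.1294225 ,  0.12084437],
       [ 0.12186934,  0.        , -0.99254615]]))
```

step_arm --commands "0 1.5 0.4 -0.7 0.002 0.01 -0.04;0 4 1 -0.7 0.006 0.03 -0.1;0 7 1.6 -0.7 0.01 0.045 -0.16;0 10 2.2 -0.7 0.014 0.06 -0.22;0 13 3 -0.7 0.018 0.08 -0.3;0 16 3.6 -0.7 0.022 0.1 -0.36;0 18.5 4.2 -0.7 0.025 0.11 -0.41;0 19.8 4.45 -0.7 0.027 0.12 -0.443;0 19.8 4.45 -0.7 0.027 0.12 -0.443;0 19.8 4.45 -0.7 0.027 0.12 -0.443"

```text
time_s: 5.87
eef_pos: [551.6, 118.2, 270.9]
ee_rot: [-0.046, 0.659, 0.75, 0.04]
force: [0.2, 0.3, -1.8]
grip_width: 0.162
grip_force: 34.5
```

Run:
```python
from tgt import *
print(stand(),rel(-60,0,29))
a=np.load('st.npy');O=a[:2];d=a[2:];n=np.array([-d[1],d[0]])
w=capture('wrist')[:,:,::-1].copy()
for sx in range(-190,60,10):
    for h,c in((186,(0,255,0)),):
        for dy in(-5,5):
            p=proj('wrist',[*(O+d*sx+n*dy),h-5-.123*sx]);cv2.circle(w,tuple(np.round(p*16).astype(int)),16,c,-1,shift=4)
s=capture('side')[:,:,::-1].copy()
for h,c in((180,(0,255,0)),(195,(255,0,0))):
    for x in range(-190,191,20):
        p=proj('side',[*(O+d*x),h-.123*x-5]);cv2.circle(s,tuple(np.round(p*16).astype(int)),8,c,-1,shift=4)
v=cv2.resize(s[190:370,260:390],None,fx=480/180,fy=480/180,interpolation=cv2.INTER_CUBIC)
cv2.imwrite('pics/w2.png',np.hstack([w[:,190:],v[:480]]))
```

```text
(array([-60.3, -90. , 221.7]), array([ 0.23,  0.3 , -1.78]), 5.8667) (array([-0.03,  9.  , -0.07]), array([-0.001,  0.001, -0.   ]))
```

View pics/w2.png

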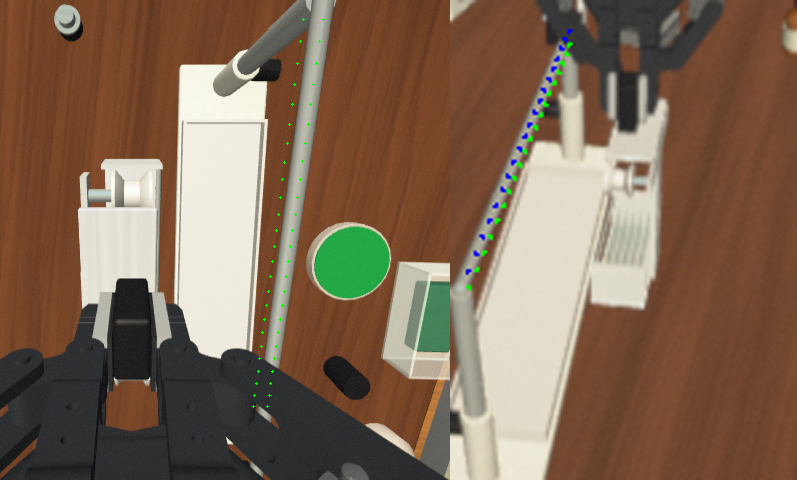

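```bash
cat > fit.py <<'E'
from tgt import *
from scipy.optimize import least_squares
a=np.load('st.npy');O=a[:2];d=a[2:];n=np.array([-d[1],d[0]])
ims={c:capture(c) for c in('wrist','side')}
M={c:camera_model(c) for c in ims}
def pj(c,p):
    m=M[c];q=np.array(m['mtx'])@(rot(m).T@(np.array(p)-m['eye']));return q[:2]/q[2]
def pt(x,P): return np.r_[O+d*x+n*(P[0]+P[1]*x),P[2]-5-.123*x]
obs=[]
for c,xs in(('wrist',np.arange(-170,-20,5)),('side',np.arange(-150,60,10))):
    hsv=cv2.cvtColor(ims[c],cv2.COLOR_RGB2HSV)
    # steel: low saturation; on wood background sat is high
    for x in xs:
        p0=pj(c,pt(x,(0,0,187)));p1=pj(c,pt(x+10,(0,0,187)));r=int(round(p0[1]))
        if not 5<r<475: continue
        cc=np.arange(int(p0[0])-25,int(p0[0])+40)
        cc=cc[(cc>0)&(cc<640)]
        v=hsv[r,cc,2].astype(int);sa=hsv[r,cc,1].astype(int)
        m=(sa<45)&(v>95)&(v<200)
        # runs
        runs=np.split(np.arange(len(cc)),np.nonzero(np.diff(m.astype(int)))[0]+1)
        runs=[k for k in runs if m[k[0]]]
        lim=(10,30) if c=='wrist' else (3,9)
        runs=[k for k in runs if lim[0]<=len(k)<=lim[1]]
        if runs:
            k=min(runs,key=lambda k:abs(cc[k].mean()-p0[0]));obs.append((c,x,r,cc[k].mean()))
def res(P):
    out=[]
    for c,x,r,u in obs:
        q=pj(c,pt(x,P));q2=pj(c,pt(x+5,P));s=(r-q[1])/(q2[1]-q[1]);out.append((q[0]+s*(q2[0]-q[0])-u)*(1 if c=='side' else .5))
    return np.r_[out,(P[2]-182)/30]
f=least_squares(res,[0,0,187],loss='soft_l1');print(len([o for o in obs if o[0]=='wrist']),len(obs),f.x,np.round(np.abs(f.fun).mean(),2))
print(np.round(f.fun,1).tolist())
np.save('rail.npy',f.x)
E
python3 fit.py
```

```text
30 51 [1.80458531e+00 1.35141649e-03 1.90990828e+02] 0.11
[-0.2, 0.0, 0.1, -0.1, 0.2, -0.0, 0.0, 0.1, -0.1, -0.0, -0.1, -0.0, 0.1, -0.0, 0.2, 0.1, -0.0, -0.1, -0.1, -0.0, 0.0, -0.0, -0.1, 0.1, -0.2, -0.1, 0.1, 0.1, 0.1, 0.1, 0.1, -0.3, 0.0, -0.2, 0.1, 0.4, -0.4, -0.1, -0.3, -0.0, 0.2, 0.1, -0.2, 0.2, 0.0, -0.2, 0.1, -0.1, 0.3, 0.0, -0.1, 0.3]
```

The fit is clean: rail top 191 at mid-stand, 1.8 mm to the side of my axis. Entering sideways.

step_arm --commands "0 0 1 0 0 0 0;0 0 2.5 0 0 0 0;0 0 4.2 0 0 0 0;0 0 5.9 0 0 0 0;0 0 7.4 0 0 0 0;0 0 8.6 0 0 0 0;0 0 9.15 0 0 0 0;0 0 9.15 0 0 0 0;0 0 9.15 0 0 0 0"

```text
time_s: 6.82
eef_pos: [642.1, 129.6, 271.2]
ee_rot: [-0.046, 0.659, 0.75, 0.04]
force: [-0.7, 0.1, -2.1]
grip_width: 0.164
grip_force: 34.6
```

Run:
```python
from tgt import *
print(stand())
a=np.load('st.npy');O=a[:2];d=a[2:];n=np.array([-d[1],d[0]]);P=np.load('rail.npy')
w=capture('wrist')[:,:,::-1].copy()
s=sense();Q=R.from_quat(s['ee_rot'],scalar_first=True).as_matrix()
for sx in range(-190,-60,10):
    p=proj('wrist',[*(O+d*sx+n*(P[0]+P[1]*sx)),P[2]-.123*sx]);cv2.circle(w,tuple(np.round(p*16).astype(int)),16,(0,255,0),-1,shift=4)
# wheel (rear, carrier x -46) flange edges at top z119, y +-9; rack corners
for c in([-46,9,119],[-46,-9,119],[-46,0,114],[-52,20,36],[-52,-20,36]):
    c=np.array(c,float);p=s['eef_pos']+Q@np.array([-c[0],c[1],149.5-c[2]])
    cv2.circle(w,tuple(np.round(proj('wrist',p)*16).astype(int)),24,(0,0,255),-1,shift=4)
sd=capture('side')[:,:,::-1];v=cv2.resize(sd[190:370,260:390],None,fx=480/180,fy=480/180,interpolation=cv2.INTER_CUBIC)
cv2.imwrite('pics/w3.png',np.hstack([w[:,145:590],v]))
```

```text
(array([-59.9,   1.2, 222.1]), array([-0.73,  0.15, -2.11]), 6.8167)
```

View pics/w3.png

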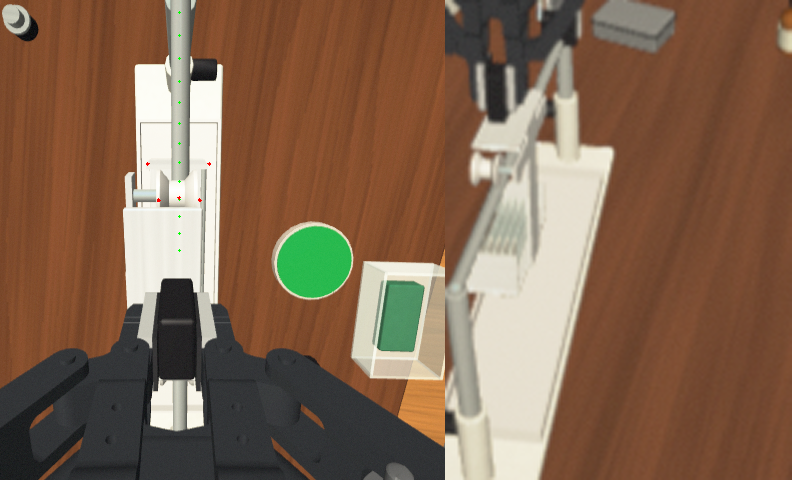

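Rail (centre col ~181) runs between the rear wheel's flanges (158-200) and through the gap in the side view, so lateral alignment is good to about 1 mm. Lowering.

step_arm --commands "0 0 0.03 0.3 0 0 0;0 0 0.05 0.7 0 0 0;0 0 0.05 1.1 0 0 0;0 0 0.05 1.4 0 0 0;0 0 0.05 1.7 0 0 0;0 0 0.05 1.85 0 0 0;0 0 0.05 1.9 0 0 0;0 0 0.05 1.9 0 0 0;0 0 0.05 1.9 0 0 0"

```text
time_s: 7.67
eef_pos: [642.7, 132.4, 252.6]
ee_rot: [-0.046, 0.659, 0.75, 0.04]
force: [-0.0, 0.1, -1.4]
grip_width: 0.156
grip_force: 34.6
```

```bash
python3 -c "
from tgt import *
print(stand())"
```

```text
(array([-62.6,   2.2, 203.4]), array([-0.  ,  0.08, -1.44]), 7.6667)
```

step_arm --commands "0 0 0 0.05 0 0 0;0 0 0 0.1 0 0 0;0 0 0 0.15 0 0 0;0 0 0 0.2 0 0 0;0 0 0 0.2 0 0 0;0 0 0 0.2 0 0 0"

```text
time_s: 8.17
eef_pos: [642.6, 132.6, 250.4]
ee_rot: [-0.046, 0.659, 0.75, 0.04]
force: [-0.0, -0.7, -2.0]
grip_width: 0.156
grip_force: 34.6
```

step_arm --commands "0 0 0 0.05 0 0 0;0 0 0 0.1 0 0 0;0 0 0 0.15 0 0 0;0 0 0 0.15 0 0 0;0 0 0 0.15 0 0 0"

```text
time_s: 8.58
eef_pos: [642.6, 132.8, 248.9]
ee_rot: [-0.046, 0.659, 0.75, 0.04]
force: [0.3, 1.0, -1.8]
grip_width: 0.16
grip_force: 34.6
```

step_arm --commands "0 0 0 0.05 0 0 0;0 0 0 0.1 0 0 0;0 0 0 0.1 0 0 0;0 0 0 0.1 0 0 0"

```text
time_s: 8.92
eef_pos: [642.5, 132.9, 247.9]
ee_rot: [-0.046, 0.659, 0.75, 0.04]
force: [-0.5, -1.1, -2.5]
grip_width: 0.162
grip_force: 34.6
```

step_arm --commands "0 0 0 0.05 0 0 0;0 0 0 0.1 0 0 0;0 0 0 0.1 0 0 0;0 0 0 0.1 0 0 0"

```text
time_s: 9.25
eef_pos: [642.5, 133.0, 246.9]
ee_rot: [-0.046, 0.659, 0.75, 0.04]
force: [-0.3, 0.1, -2.0]
grip_width: 0.159
grip_force: 34.6
```

step_arm --commands "0 0 0 0.05 0 0 0;0 0 0 0.1 0 0 0;0 0 0 0.1 0 0 0;0 0 0 0.1 0 0 0"

```text
time_s: 9.58
eef_pos: [642.5, 133.2, 246.0]
ee_rot: [-0.046, 0.659, 0.75, 0.04]
force: [-0.8, 0.6, -2.3]
grip_width: 0.157
grip_force: 34.6
```

step_arm --commands "0 0 0 0.05 0 0 0;0 0 0 0.1 0 0 0;0 0 0 0.1 0 0 0;0 0 0 0.1 0 0 0"

```text
time_s: 9.92
eef_pos: [642.6, 133.2, 245.5]
ee_rot: [-0.045, 0.659, 0.75, 0.04]
force: [-0.9, -1.6, 2.8]
grip_width: 0.159
grip_force: 35.3
```

step_arm --commands "0 0 0 0.05 0 0 0;0 0 0 0.1 0 0 0;0 0 0 0.1 0 0 0;0 0 0 0.1 0 0 0"

```text
time_s: 10.25
eef_pos: [642.6, 133.2, 245.4]
ee_rot: [-0.045, 0.659, 0.75, 0.041]
force: [-2.0, -1.6, 7.4]
grip_width: 0.158
grip_force: 36.2
```

```bash
python3 -c "
from tgt import *
s=sense();Q=R.from_quat(s['ee_rot'],scalar_first=True).as_matrix()
print(stand(),'tool torque',Q.T@s['wrist_torque'],'tool force',Q.T@s['force'])
print(np.degrees(np.arcsin(Q[2,0])))"
```

```text
(array([-63.4,   2.3, 196.3]), array([-2.04, -1.62,  7.38]), 10.25) tool torque [ 0.58211106 -0.08535311 -0.04438335] tool force [-0.43950697 -2.22114917 -7.49218287]
6.966850839754936
```

Both wheels carry: there is little pitch torque and about 9 N of load, with a small sideways load. Easing off both before letting go.

step_arm --commands "0 0 -0.02 -0.03 0 0 0;0 0 -0.05 -0.08 0 0 0;0 0 -0.05 -0.08 0 0 0;0 0 -0.05 -0.08 0 0 0"

```text
time_s: 10.58
eef_pos: [642.4, 133.2, 245.5]
ee_rot: [-0.045, 0.659, 0.75, 0.041]
force: [0.6, -0.8, 5.6]
grip_width: 0.159
grip_force: 35.6
```

```bash
python3 -c "
from tgt import *
s=sense();Q=R.from_quat(s['ee_rot'],scalar_first=True).as_matrix()
print(stand(),'tool torque',Q.T@s['wrist_torque'],'tool force',Q.T@s['force'])"
```

```text
(array([-63.4,   2.1, 196.3]), array([ 0.59, -0.85,  5.58]), 10.5833) tool torque [-0.23433669 -0.10295843  0.01392646] tool force [-0.23277191  0.48345872 -5.65355413]
```

step_arm --commands "0 0 0 -0.04 0 0 0;0 0 0 -0.08 0 0 0;0 0 0 -0.08 0 0 0;0 0 0 -0.08 0 0 0"

```text
time_s: 10.92
eef_pos: [642.3, 133.2, 245.6]
ee_rot: [-0.046, 0.659, 0.75, 0.041]
force: [4.8, -0.6, 2.2]
grip_width: 0.156
grip_force: 35.2
```

step_arm --commands "0 0 0.03 0 0 0 0;0 0 0.03 0 0 0 0;0 0 0.03 0 0 0 0"

```text
time_s: 11.17
eef_pos: [642.4, 133.2, 245.6]
ee_rot: [-0.046, 0.659, 0.75, 0.04]
force: [3.3, 0.1, 2.6]
grip_width: 0.159
grip_force: 35.3
```

Vertical load is about 2 N net upward, so the wheels rest with moderate pressure. Letting go.

step_arm --commands "0.2 0 0.04 0 0 0 0;0.3 0 0.04 0 0 0 0;0.5 0 0.04 0 0 0 0;0.6 0 0.04 0 0 0 0;0.6 0 0.04 0 0 0 0;0.6 0 0.04 0 0 0 0"

```text
time_s: 11.67
eef_pos: [642.6, 133.3, 245.5]
ee_rot: [-0.046, 0.659, 0.75, 0.04]
force: [-0.1, 0.4, -0.4]
grip_width: 0.594
grip_force: 0.0
```

Run:
```python
from tgt import *
print(stand());w=capture('wrist')[:,:,::-1];sd=capture('side')[:,:,::-1];v=cv2.resize(sd[190:370,260:390],None,fx=480/180,fy=480/180,interpolation=cv2.INTER_CUBIC)
cv2.imwrite('pics/w4.png',np.hstack([w[:,145:590],v]))
```

```text
(array([-63.5,   2.2, 196.4]), array([-0.09,  0.37, -0.41]), 11.6667)
```

View pics/w4.png

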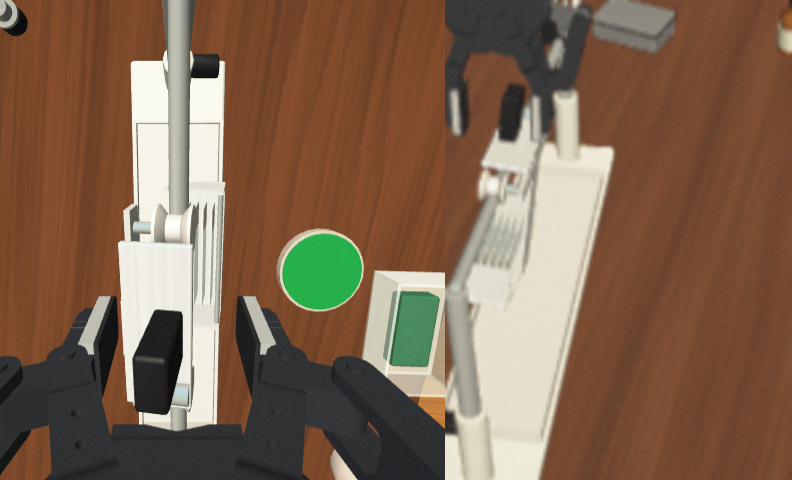

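The carrier is released, rolling downhill and swinging a little sideways. Raising clear of it.

step_arm --commands "0.8 0 0 -2 0 0 0;1 0 0 -5 0 0 0;1 0 0 -8 0 0 0;1 0 0 -8 0 0 0;1 0 0 -8 0 0 0;1 0 0 -8 0 0 0;1 0 0 -8 0 0 0;1 0 0 -8 0 0 0;1 0 0 -8 0 0 0;1 0 0 -8 0 0 0;1 0 0 -8 0 0 0;1 0 0 -8 0 0 0;1 0 0 -8 0 0 0;1 0 0 -8 0 0 0;1 0 0 -8 0 0 0;1 0 0 -8 0 0 0;1 0 0 -8 0 0 0;1 0 0 -8 0 0 0;1 0 0 -8 0 0 0;1 0 0 -8 0 0 0"

```text
time_s: 13.43
eef_pos: [644.0, 123.6, 325.0]
ee_rot: [-0.046, 0.659, 0.75, 0.04]
force: [0.3, -0.4, -0.6]
grip_width: 1.004
grip_force: 0.0
```

step_arm --commands "0.3 -12 0 -8 0 0 0;0.3 -12 0 -8 0 0 0;0 -12 0 -8 0 0 0;0 -12 0 -8 0 0 0;0 -12 0 -8 0 0 0;0 -12 0 -8 0 0 0;0 -12 0 -8 0 0 0;0 -12 0 -8 0 0 0;0 -12 0 -8 0 0 0;0 -12 0 -8 0 0 0;0 -12 0 -8 0 0 0;0 -12 0 -8 0 0 0"

```text
time_s: 14.43
eef_pos: [660.5, -3.8, 389.8]
ee_rot: [-0.046, 0.658, 0.75, 0.04]
force: [-0.2, 0.2, 0.9]
grip_width: 0.005
grip_force: 0.0
```

Run:
```python
from tgt import *
print(stand())
S={}
for c in('side','top','wrist'):
    S[c]=capture(c)[:,:,::-1]
    for l in('carrier_head','carrier_bump','carrier_seat'):
        for r in spot_point(c,l)[:2]:print(c,l,round(r['score'],2),np.round(r['xy'],1))
v=cv2.resize(S['side'][150:330,230:370],None,fx=480/180,fy=480/180,interpolation=cv2.INTER_CUBIC)
cv2.imwrite('pics/w5.png',np.hstack([S['wrist'][:,130:550],v]))
```

```text
(array([ 74.8,   2.3, 340.6]), array([-0.2 ,  0.16,  0.86]), 14.4333)
side carrier_head 0.92 [426.6 284.1]
side carrier_head 0.73 [295.  203.2]
side carrier_bump 0.84 [408.4 289.8]
side carrier_bump 0.63 [294.6 207.2]
side carrier_seat 0.86 [291.8 219.8]
side carrier_seat 0.81 [423.  302.4]
top carrier_bump 0.62 [352.8 203.8]
wrist carrier_head 0.83 [311.3 268.3]
wrist carrier_head 0.75 [16.5 80.1]
wrist carrier_bump 0.81 [67.  98.6]
wrist carrier_bump 0.78 [322.  292.7]
wrist carrier_seat 0.82 [323.3 252.2]
wrist carrier_seat 0.6 [131.7 391.1]
```

View pics/w5.png

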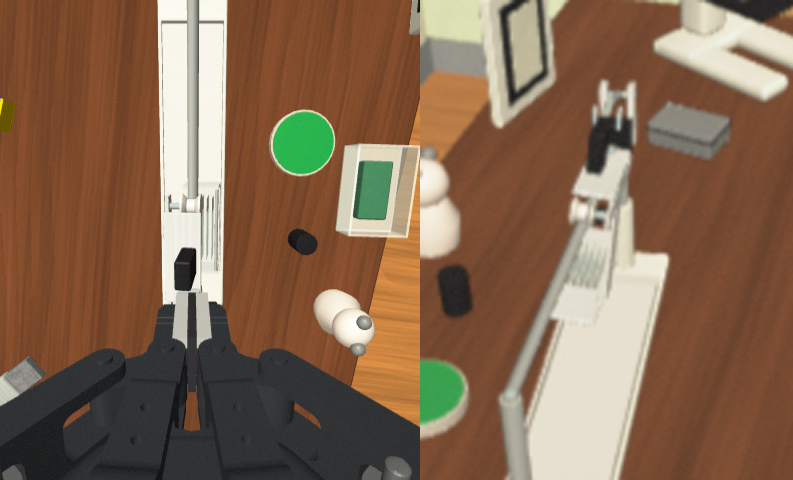

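The carrier has rolled down to the catch and leans slightly sideways, with its head at wrist raw (311,268). Measuring where the head is and whether it is at rest.

```bash
cat > loc.py <<'E'
from tgt import *
a=np.load('st.npy');O=a[:2];d=a[2:];n=np.array([-d[1],d[0]]);P=np.load('rail.npy')
def S(p): q=p[:2]-O;return np.round([q@d,q@n,p[2]],1)
def loc():
    ob={}
    for c in('wrist','side','top'):
        capture(c)
        for l in('carrier_head','carrier_bump','carrier_seat'):
            for r in spot_point(c,l)[:3]:
                z={'carrier_head':222,'carrier_bump':197,'carrier_seat':177}[l]
                s=S(atz(c,r['xy'],z))
                if abs(s[1])<40 and 40<s[0]<190:
                    ob.setdefault(l,[]).append(ray(c,r['xy']));print(c,l,round(r['score'],2),s)
    for l in ob:
        if len(ob[l])>1:print('TRI',l,S(tri(ob[l])))
if __name__=='__main__':
    print(stand());loc();print(stand())
E
python3 loc.py
```

```text
(array([ 75.2,   2.3, 340.7]), array([ 1.12,  0.13, -0.24]), 15.0333)
wrist carrier_head 0.58 [109.9  -7.4 222. ]
wrist carrier_bump 0.96 [138.5  -0.6 197. ]
wrist carrier_seat 0.67 [104.3   1.1 177. ]
side carrier_head 0.78 [107.1  -7.9 222. ]
side carrier_bump 0.85 [140.6  -2.9 197. ]
side carrier_seat 0.94 [ 88.8   8.1 177. ]
top carrier_head 0.47 [106.5 -10.3 222. ]
top carrier_seat 0.52 [ 97.7   5.9 177. ]
TRI carrier_head [108.1  -8.4 221.6]
TRI carrier_bump [138.6  -1.9 197.9]
TRI carrier_seat [100.8   6.2 171.1]
(array([ 75.2,   2.3, 340.7]), array([-0.11,  0.72, -0.45]), 15.6333)
```

Run:
```python
from tgt import *
for dz in(60,0):print(rel(68,-6,dz,H=188.6,L=50))
import loc;loc.loc()
```

```text
(array([-0.51, -0.83, 10.01]), array([ 0.,  0., -0.]))
(array([-1.24, -0.83, 15.96]), array([ 0.,  0., -0.]))
wrist carrier_head 0.97 [112.5  -5.5 222. ]
wrist carrier_bump 0.65 [140.3  -0.4 197. ]
wrist carrier_seat 0.82 [105.1   2.  177. ]
wrist carrier_seat 0.39 [ 76.7  14.8 177. ]
side carrier_head 0.67 [108.1  -5.2 222. ]
side carrier_bump 0.66 [134.4  -0.6 197. ]
side carrier_seat 0.67 [103.9   8.  177. ]
top carrier_head 0.57 [107.6 -13.8 222. ]
top carrier_bump 0.54 [139.1  -0.  197. ]
TRI carrier_head [110.   -7.9 220.8]
TRI carrier_bump [140.2   0.2 193.9]
TRI carrier_seat [ 87.8   6.8 189.7]
```

step_arm --commands "0 -0.5 -0.8 3 0 0 0;0 -0.5 -0.8 6 0 0 0;0 -0.6 -0.8 9 0 0 0;0 -0.8 -0.8 12 0 0 0;0 -1.1 -0.8 14 0 0 0;0 -1.2 -0.8 15.2 0 0 0;0 -1.2 -0.8 15.8 0 0 0;0 -1.2 -0.8 15.8 0 0 0;0 -1.2 -0.8 15.8 0 0 0;0 -1.2 -0.8 15.8 0 0 0"

```text
time_s: 17.07
eef_pos: [652.1, 1.9, 232.8]
ee_rot: [-0.045, 0.659, 0.75, 0.041]
force: [0.7, 0.5, 0.5]
grip_width: -0.0
grip_force: 0.0
```

Run:
```python
from loc import *
s=sense();Q=R.from_quat(s['ee_rot'],scalar_first=True).as_matrix()
print(stand(50),Q.T@s['force'])
w=capture('wrist')[:,:,::-1];sd=capture('side')[:,:,::-1]
for c in('wrist','side'):
  for r in spot_point(c,'carrier_head')[:2]:print(c,r['score'],S(atz(c,r['xy'],222)))
v=cv2.resize(sd[150:330,230:370],None,fx=480/180,fy=480/180,interpolation=cv2.INTER_CUBIC)
cv2.imwrite('pics/w6.png',np.hstack([w[:,130:550],v]))
```

```text
(array([ 68. ,  -5.2, 183.2]), array([0.68, 0.47, 0.45]), 17.0667) [ 0.42630067  0.73902729 -0.39988125]
wrist 0.92 [111.7  -6.8 222. ]
side 0.81 [117.9   0.9 222. ]
side 0.7 [-144.7 -280.1  222. ]
```

step_arm --commands "0 -0.2 0 0.1 0 0 0;0 -0.4 0 0.2 0 0 0;0 -0.6 0 0.2 0 0 0;0 -0.75 0 0.2 0 0 0;0 -0.85 0 0.2 0 0 0;0 -0.9 0 0.2 0 0 0;0 -0.95 0 0.2 0 0 0;0 -1 0 0.2 0 0 0;0 -1.05 0 0.2 0 0 0;0 -1.1 0 0.2 0 0 0"

```text
time_s: 18.1
eef_pos: [653.1, -8.6, 228.2]
ee_rot: [-0.046, 0.659, 0.75, 0.04]
force: [0.8, -0.2, 0.4]
grip_width: 0.0
grip_force: 0.0
```

step_arm --commands "0 -0.05 0 0 0 0 0;0 -0.1 0 0 0 0 0;0 -0.15 0 0 0 0 0;0 -0.2 0 0 0 0 0;0 -0.25 0 0 0 0 0;0 -0.3 0 0 0 0 0"

```text
time_s: 18.6
eef_pos: [653.4, -10.9, 227.9]
ee_rot: [-0.046, 0.658, 0.75, 0.041]
force: [-1.9, 5.8, 1.6]
grip_width: -0.0
grip_force: 2.8
```

Contact, at about 6 N along the slope. Continuing slowly.

step_arm --commands "0 -0.05 0 0 0 0 0;0 -0.1 0 0 0 0 0;0 -0.15 0 0 0 0 0;0 -0.2 0 0 0 0 0;0 -0.25 0 0 0 0 0;0 -0.3 0 0 0 0 0;0 -0.35 0 0 0 0 0;0 -0.4 0 0 0 0 0"

```text
time_s: 19.27
eef_pos: [654.0, -15.7, 227.2]
ee_rot: [-0.046, 0.659, 0.75, 0.04]
force: [-0.4, 2.8, -1.6]
grip_width: 0.001
grip_force: 1.1
```

step_arm --commands "0 -0.05 0 0 0 0 0;0 -0.1 0 0 0 0 0;0 -0.15 0 0 0 0 0;0 -0.2 0 0 0 0 0;0 -0.25 0 0 0 0 0;0 -0.3 0 0 0 0 0;0 -0.35 0 0 0 0 0;0 -0.4 0 0 0 0 0"

```text
time_s: 19.93
eef_pos: [654.6, -19.6, 227.0]
ee_rot: [-0.046, 0.659, 0.75, 0.04]
force: [-0.2, 0.9, 0.3]
grip_width: -0.002
grip_force: 0.0
```

step_arm --commands "0 0 0 0 0 0 0;0 0 0 0 0 0 0;0 0 0 0 0 0 0;0 0 0 0 0 0 0;0 0 0 0 0 0 0;0 0 0 0 0 0 0"

```text
time_s: 20.43
eef_pos: [654.5, -19.4, 226.9]
ee_rot: [-0.046, 0.659, 0.75, 0.04]
force: [0.2, 0.6, 0.3]
grip_width: -0.002
grip_force: 0.0
```

Run:
```python
from loc import *
print(stand(50));loc()
```

```text
(array([ 89.4,  -5.7, 177.2]), array([0.22, 0.56, 0.27]), 20.4333)
wrist carrier_head 0.83 [127.7  -7.2 222. ]
side carrier_head 0.7 [115.6  -9.4 222. ]
side carrier_bump 0.84 [155.7   4.  197. ]
side carrier_seat 0.8 [102.3   4.3 177. ]
side carrier_seat 0.63 [ 54.8  -4.1 177. ]
top carrier_head 0.85 [116.8 -12.4 222. ]
top carrier_bump 0.73 [129.6  -3.1 197. ]
top carrier_bump 0.66 [157.5  -1.6 197. ]
top carrier_seat 0.87 [115.1  -1.7 177. ]
TRI carrier_head [119.9  -9.5 223. ]
TRI carrier_bump [142.4  -2.3 205.6]
TRI carrier_seat [116.    6.7 150.3]
```

step_arm --commands "0 -0.1 0 0 0 0 0;0 -0.15 0 0 0 0 0;0 -0.2 0 0 0 0 0;0 -0.25 0 0 0 0 0;0 -0.3 0 0 0 0 0;0 -0.35 0 0 0 0 0;0 -0.35 0 0 0 0 0"

```text
time_s: 21.62
eef_pos: [655.0, -22.9, 226.4]
ee_rot: [-0.046, 0.659, 0.75, 0.04]
force: [0.2, -0.6, 0.4]
grip_width: 0.001
grip_force: 0.0
```

step_arm --commands "0 -0.04 0 0 0 0 0;0 -0.08 0 0 0 0 0;0 -0.12 0 0 0 0 0;0 -0.12 0 0 0 0 0"

```text
time_s: 21.95
eef_pos: [655.1, -24.1, 226.3]
ee_rot: [-0.046, 0.659, 0.75, 0.04]
force: [-0.2, -0.2, 1.4]
grip_width: -0.003
grip_force: 0.0
```

step_arm --commands "0 -0.04 0 0 0 0 0;0 -0.08 0 0 0 0 0;0 -0.12 0 0 0 0 0;0 -0.12 0 0 0 0 0"

```text
time_s: 22.28
eef_pos: [655.3, -25.3, 226.1]
ee_rot: [-0.046, 0.659, 0.75, 0.04]
force: [0.1, -1.3, 0.1]
grip_width: 0.001
grip_force: 0.0
```

The finger has travelled the full 15 mm without touching the carrier again, so the catch has drawn it home. Backing off and rising.

step_arm --commands "0 1 0 0 0 0 0;0 2 0 0 0 0 0;0 2 0 -3 0 0 0;0 2 0 -6 0 0 0;0 2 0 -9 0 0 0;0 2 0 -12 0 0 0;0 2 0 -15 0 0 0;0 4 0 -17 0 0 0;0 4 0 -17 0 0 0;0 4 0 -17 0 0 0;0 4 0 -17 0 0 0;0 4 0 -17 0 0 0"

```text
time_s: 23.28
eef_pos: [652.7, -6.2, 398.3]
ee_rot: [-0.047, 0.659, 0.75, 0.04]
force: [-0.6, -0.0, -0.0]
grip_width: 0.005
grip_force: 0.0
```

Run:
```python
from loc import *
print(stand(50));loc()
w=capture('wrist')[:,:,::-1].copy();sd=capture('side')[:,:,::-1]
p=sense()
for r in spot_point('wrist','carrier_head')[:1]:cv2.circle(w,tuple(np.round(r['xy']).astype(int)),2,(0,0,255),-1)
v=cv2.resize(sd[150:330,230:370],None,fx=480/180,fy=480/180,interpolation=cv2.INTER_CUBIC)
cv2.imwrite('pics/w7.png',np.hstack([w[:,130:550],v]))
```

```text
(array([ 76. ,  -6. , 348.7]), array([-0.65, -0.  , -0.  ]), 23.2833)
wrist carrier_head 0.94 [127.   -7.4 222. ]
wrist carrier_seat 0.73 [121.2   0.7 177. ]
side carrier_head 0.93 [129.9   1.7 222. ]
side carrier_bump 0.79 [162.6   5.5 197. ]
side carrier_seat 0.96 [ 99.6  -1.2 177. ]
top carrier_head 0.68 [127.2  -9.9 222. ]
top carrier_bump 0.74 [155.5  -2.7 197. ]
top carrier_seat 0.95 [116.    4.1 177. ]
TRI carrier_head [126.3  -5.6 224.1]
TRI carrier_seat [120.    3.4 165.1]
TRI carrier_bump [1.547e+02 2.000e-01 2.015e+02]
```

View pics/w7.png

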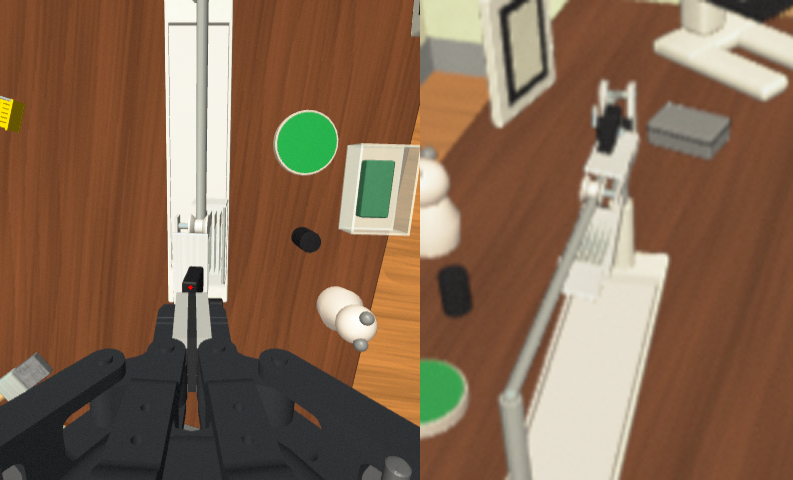

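It sits home: head at stand x 126, so the seat is at about 120, with nothing touching. I'll check the sideways lean more exactly, since tilt must stay under 0.25 rad.

step_arm --commands "0 -3 0 0 0 0 0;0 -6 0 0 0 0 0;0 -9 0 0 0 0 0;0 -10 0 0 0 0 0;0 -10 0 0 0 0 0;0 -10 0 0 0 0 0;0 -10 0 0 0 0 0;0 -10 0 0 0 0 0;0 -10 0 0 0 0 0"

```text
time_s: 24.78
eef_pos: [665.6, -103.5, 388.2]
ee_rot: [-0.045, 0.658, 0.751, 0.04]
force: [1.0, 0.5, 0.4]
grip_width: 0.004
grip_force: 0.0
```

```bash
cat > lean.py <<'E'
from loc import *
from scipy.optimize import minimize
m=camera_model('wrist');im=capture('wrist');g=im.max(2)
def pj(p):
    q=(np.array(m['mtx'])@(rot(m).T@(np.atleast_2d(p)-m['eye']).T)).T;return q[:,:2]/q[:,2:]
t=np.radians(7);D=np.r_[d,0];N=np.r_[n,0];U=np.array([0,0,1.])
def head(sx,phi,y0,box):
    xc=D*np.cos(t)-U*np.sin(t);zc=D*np.sin(t)+U*np.cos(t)
    y2=N*np.cos(phi)+zc*np.sin(phi);z2=zc*np.cos(phi)-N*np.sin(phi)
    s=np.r_[O+d*sx+n*y0,188.6-.123*sx]
    return np.array([s+xc*x+y2*y+z2*(z-100) for x in box[0] for y in box[1] for z in box[2]])
HB=((-13,13),(-7,7),(125,163))
c=pj(head(119,.17,2,HB)).mean(0);print('pred c',c)
mask=(g<60).astype(np.uint8);x0,y0_=[int(v)-45 for v in c];sub=mask[y0_:y0_+90,x0:x0+90]
nn,lab,st,ce=cv2.connectedComponentsWithStats(sub)
k=[i for i in range(1,nn) if st[i,4]>80];print([(st[i].tolist(),ce[i].round(1).tolist()) for i in k])
i=min(k,key=lambda i:np.hypot(*(ce[i]-45)));B=(lab==i).astype(np.uint8)
def cost(P):
    q=pj(head(P[0],P[1],P[2],HB))-[x0,y0_]
    h=cv2.convexHull(np.round(q*16).astype(np.int32));r=np.zeros_like(B);cv2.fillConvexPoly(r,h,1,shift=4)
    return (r!=B).sum()/max(B.sum(),1)
for y0 in(1,2,3):
    G=[(cost((sx,ph,y0)),sx,ph) for sx in np.arange(112,127,.5) for ph in np.arange(-.05,.4,.01)];print(y0,min(G))
E
python3 lean.py
```

```text
pred c [322.65878914 175.56139425]
[([34, 31, 23, 36, 756], [45.1, 48.2])]
1 (np.float64(0.1865079365079365), np.float64(121.0), np.float64(0.14))
2 (np.float64(0.21957671957671956), np.float64(121.0), np.float64(0.16000000000000003))
3 (np.float64(0.2552910052910053), np.float64(119.5), np.float64(0.18000000000000005))
```

```bash
python3 -c "
from rig import *
print(finish_job())"
```

```text
the job is handed in; nothing more can be done
None
```

I hung the carrier on the upper half of the rail and let it roll by itself to the catch. I then pushed it slowly past to the end stop, let go and handed the job in; my last measurements put the seat at about 120 mm (target 115 to 123) and the tilt at about 0.2 rad (limit 0.25), but the hand-in gave no verdict.

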